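# Open the sprung lid of a sensor test chamber

### The arm

A 7-joint arm with a two-finger parallel gripper is mounted at the origin on the work surface. World frame = base frame: x ahead of the robot, y to its left, z up, the work surface at z = 0. Lengths are in mm, angles in rad, forces in N, time in s.
With the tool pointing down it reaches from about 400 to 900 mm from the base axis. Payload 5.6 kg.
Tool frame: the origin (TCP) lies on the front face of the gripper's body, between the roots of the fingers; the fingertips stand 88 mm ahead of it and the grasp point (between the pads) lies 69 mm ahead of it; z points along the fingers, y is the line along which they close (so a half turn about z gives the same grasp; the last joint's range is limited). The gripper opens to 92 mm and grips with 3 to 60 N. Pads are 20 mm wide; open, the fingers measure 128 mm over their backs; the gripper's body (75 mm by 189 mm) begins 69 mm behind the grasp point.
Start: joints at [1.254, 0.468, -0.012, 1.603, 0.006, 1.071, -0.056], TCP at [175.715, -625.803, 302.692] pointing down, gripper open.
Joint ranges: [-2.53, 2.53], [-0.31, 2.02], [-1.57, 1.55], [0.28, 2.44], [-1.29, 4.43], [0.15, 1.84], [-2.92, 2.92]. Speed limits (rad/s): [2.57, 2.57, 3.14, 3.14, 3.14, 3.14, 3.14].

### API

Orientations are given as a rotation vector (axis times angle).
In Python, from cell import r, snapshot, job gives the robot as it stands.
- The arm moves only by the shell command python3 -m crank 'ROWS' [FORCE]. ROWS is JSON, a list of rows, each a list of 7 numbers: the shift along the world's x, y, z in units of 50 mm (1.0 is 50 mm), then the turn, a rotation vector about the world's x, y, z in units of 5 degrees (1.0 is 5 degrees), then the opening, from 0 (shut) to 1 (fully open). In form: [[tx, ty, tz, rx, ry, rz, claw], ...]. A call has 1 to 8 rows; each row shifts and turns the commanded pose from where the row before left it; what a row does not reach is not made up. A row lasts 1/10 s, in which the tool goes at most 50 mm and 8.59 degrees, less where a joint would pass 70% of its speed; a pose out of reach is approached as far as the arm can. A call is refused whole if a number of a shift passes 1 or a number of a turn 1, either way. A call with a gripper value outside its range is refused whole. The fingers move at their own pace and stop on an object; FORCE is the grip in N (left out, the last holds). Time passes only in rows, so rows that do not move let the fingers close. It gives the time, the measured TCP pose, the force, the opening and the grip force at its end, in the units of the state.
- r.get_obs(): the state, without advancing time (a new reading comes with each control period).
- snapshot(name): name is "scene" or "top"; returns a dict with "pixels" (400x640x3 uint8, blue, green, red), "range_z" (400x640 float32, mm along the optical axis (not along the pixel's ray), 0 where there is no reading), "mtx" (3x3 intrinsics, pixels), "D" ([k1, k2, p1, p2, k3] as OpenCV has them; the pictures are not rectified), "eye" and "rotation" of the camera in the world. Camera axes: x right, y up, looking along -z (the intrinsics and any distortion apply to the point x, -y, -z); pixel columns grow to the right and rows downward; lengths in mm; the calibration is good to about 2 mm. A picture is of the moment at which its call begins.
- job.finish_job(): hands the job in; it is judged then, once.
The state is a dict: "time_s": time; "joint_positions": joint angles; "joint_vel": joint speeds; "tau": joint torques, N m; "eef_pos": TCP position; "eef_rot": TCP orientation; "wrist_force": force on the tool from outside, world axes, zero at the start; "moment": the same for the moment, N m; "grip_width": finger opening in mm; "gripper_force": force on a finger pad.
Only numpy, scipy, OpenCV 4.12 (cv2) and the standard library are available. Lean on these libraries where they do the work, as an engineer would, in place of code of your own. Each camera call takes 0.05 s, during which the arm holds its last target. There are 200 camera calls.

### The job

On the bolted-down test chamber, press the steel release tab down with a fingertip until the sprung lid pops up, let the tab go, then push the lid fully open, back to its stop, so that it stays there by itself. Only touch and push, without forcing: pick nothing up, leave the sensor inside and the things standing around where they are, and do not press the start button.

Things in the scene. Friction and masses are not known exactly. Their poses are not given: they have to be found in the camera images.
- fixture: Black plate 310 x 160 x 12 mm bolted to the table, with an open-topped chamber 150 x 140 mm centred on it (rim 72 mm high), under the lid. Origin: underside centre of the plate; +x from tab (front) to hinge (back). Two tab bearings at x -83, y +-22 mm, 57 mm high. Inside at x +30 a sprung pin 10 mm thick lifts the released lid; tip then 99 mm above the table.
- release_tab (a joint): Rocking steel tab on the chamber's front, rad: 0 at rest, 0.36 fully down; springs back. Pivot: along the fixture's y at x -88, z 45 mm. Its hook, 30 mm wide, up to 88 mm above the table, holds the lid's front edge, swings forward (-x) as the tab goes down and lets go at about 0.2 rad (8 mm down at tab_pad). First movement takes 2 N at tab_pad, full press 6 N.
- tab_pad (a point): On the top face of the tab's flat pad: press straight down here. At rest 126 mm before (-x) the fixture's origin, on its centre line, 48 mm above the table; full travel 13 mm. Pad 36 mm wide (y), 6 mm thick; it ends 18 mm before this point. Behind it (+x) the upright hook stands 35 mm away (20 mm when fully pressed).
- lid (a joint): Angle of the lid, rad: 0 closed and latched; once released it springs up to about 0.6 (0.5 to 0.7) and rests there on the pin; 1.85 at its open stop. From 0.6 to 1.4 it swings freely, slightly damped, and falls back if left; beyond about 1.7 it falls to the stop by its own weight. Opening takes under 3 N at the edge.
- lid_edge (a point): Middle of the lid's front lower edge, moving with the lid: a grey plastic plate 151 x 136 x 8 mm, about 0.2 kg. The edge is 147 mm from the hinge; closed, it is 77 mm before the fixture's origin and 72.5 mm above the table; at 0.6 rad about 155 mm above the table.
- lid_hinge (a point): Middle of the lid's hinge axis, which runs along the fixture's y: 70 mm behind (+x) the fixture's origin, 72.5 mm above the table. The lid turns up and away from the tab about it.
- part: Yellow sensor housing 44 x 36 x 22 mm with a round stud on top (28 mm in all), lying loose in the chamber under the lid, about 25 mm in front of the chamber's centre; origin at the centre of its underside. Leave it there.
- spare_part: Second, identical yellow sensor housing standing loose beside the chamber; origin at the centre of its underside. Leave it alone.
- coupling: Ribbed aluminium shaft coupling, 40 mm diameter, 35 mm tall, standing loose beside the chamber; origin at the centre of its underside. Leave it alone.
- screwdriver: Screwdriver 190 mm long lying loose beside the chamber, handle towards its -x end; origin at its underside. Leave it alone.
- start_box: Black square box 66 x 66 x 45 mm fixed to the table beside the chamber, carrying the round start button on its top; origin at the centre of its underside.
- start (a joint): Travel (m) of the round black start button (22 mm wide in a steel collar, its top 66 mm above the table) on start_box: 0 up, 0.005 pressed. Do not press it.
Not all that is in view belongs to the job. Of the things shaped like the start_box, the black one is meant.

How it is judged (in metres and radians):
On the way, in this order (a step that is already met when the one before it is completed fails the run):
1. the release tab is pressed down (over 0.12 rad) (value of joint release_tab above 0.12 rad).
2. the lid has lifted by its spring (over 0.4 rad) and the tab is let go (value of joint lid above 0.4 rad and value of joint release_tab below 0.06 rad), for 0.1 s.
3. the lid is pushed fully open (over 1.7 rad) (value of joint lid above 1.7 rad), for 0.1 s.
At the end, for the whole second after the job is handed in: The lid stands at its open stop (over 1.7 of 1.85 rad) at rest by itself, the tab is back up, the start button was not pressed, and the sensor inside and the loose things around are within 20 mm of where they were (value of joint lid above 1.7 rad and velocity of joint lid between -0.1 and 0.1 rad/s and value of joint release_tab below 0.06 rad and value of joint start below 0.0025 m and distance of each of part, spare_part, coupling, screwdriver from where it was at the start of the episode below 0.02 m); the robot touches nothing.
It fails at once if the sensor inside or a loose thing beside the chamber is moved or lifted (20 mm) (distance of any of part, spare_part, coupling, screwdriver from where it was at the start of the episode above 0.02 m).
It fails at once if the start button is pressed (over half its travel) (value of joint start above 0.0025 m).
It fails at once if the tab or lid is forced (fingers push on the fixture with over 60 N) (contact force between the fingers and fixture above 60 N).
It also fails if it takes over 45 s, if anything falls off the work surface, if the arm or the gripper's body presses on something with over 40 N, if the wrist force passes 120 N, or if a joint passes its speed limit or range.

## Working session

There is one attempt and no reset: what is moved stays moved. The work goes in short steps, Python scripts to look and compute and a shell command to move; the robot and the scene stay as the last step left them, time stands still between calls to the robot, and variables do not carry over. Pictures are saved under pics/ and viewed, at most 10 in all, crops included, and the job is handed in when it is done.

```bash
mkdir -p pics; ls; cat > h.py <<'E'
import numpy as np, cv2
from cell import r, snapshot, job
def pts(s):
    h,w=s["range_z"].shape
    uv=np.stack(np.meshgrid(np.arange(w),np.arange(h)),-1).reshape(-1,1,2).astype(np.float64)
    n=cv2.undistortPoints(uv,np.array(s["mtx"]),np.array(s["D"])).reshape(h,w,2)
    z=s["range_z"]
    c=np.stack([n[...,0]*z,-n[...,1]*z,-z],-1)
    P=c@np.array(s["rotation"]).T+np.array(s["eye"])
    P[z==0]=np.nan
    return P
def px(s,p):
    c=(np.atleast_2d(p)-np.array(s["eye"]))@np.array(s["rotation"]); c=c*[1,-1,-1]
    return cv2.projectPoints(c.reshape(-1,1,3),np.zeros(3),np.zeros(3),np.array(s["mtx"]),np.array(s["D"]))[0].reshape(-1,2)
E
python3 - <<'E'
from h import *
for n in("top","scene"):
    s=snapshot(n); cv2.imwrite(f"pics/{n}0.png",s["pixels"]); np.savez(f"{n}0.npz",**s)
    print(n,np.shape(s["rotation"]),s["eye"],(s["range_z"]>0).mean())
o=r.get_obs();print({k:np.round(v,3) for k,v in o.items()})
E
```

```text
pics
top (3,) [ 392.19183526   17.97069289 1306.00457434] 0.995890625
scene (3,) [1040.92017976  740.18528092  958.01061767] 0.99602734375
{'time_s': np.float64(0.1), 'joint_positions': array([ 1.254,  0.468, -0.012,  1.604,  0.006,  1.071, -0.056]), 'joint_vel': array([-0.002, -0.001,  0.   , -0.003, -0.002,  0.001,  0.   ]), 'tau': array([ 1.0000e-03, -5.2164e+01, -1.3000e-02, -2.4437e+01, -5.7000e-02,
        1.4000e-02,  0.0000e+00]), 'eef_pos': array([ 175.578, -625.439,  301.869]), 'eef_rot': array([-3.111e+00, -4.280e-01,  1.000e-03]), 'wrist_force': array([-0.261,  0.5  , -0.394]), 'moment': array([ 0.01 , -0.023,  0.003]), 'gripper_force': np.float64(0.0), 'grip_width': np.float64(91.95)}
```

View pics/top0.png

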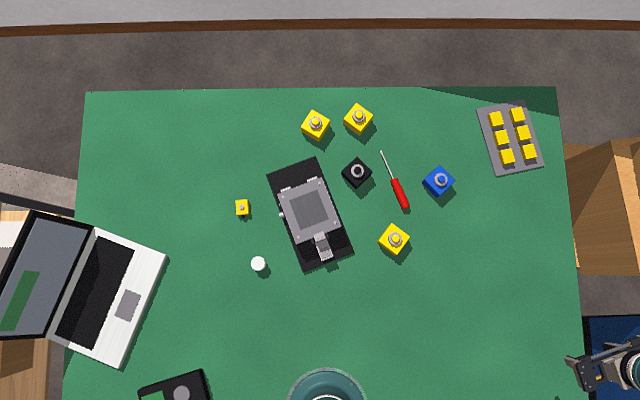

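View pics/scene0.png

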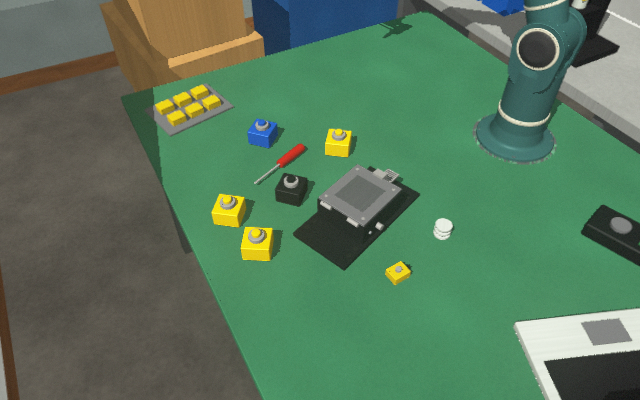

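The top view shows the fixture at about (310,215), with the tab towards the robot at (323,246). The black start box is at (357,172), the coupling at (258,264), the spare part at (242,208) and the screwdriver at (395,185).

Things that could be mistaken for others:
- Start box: black (357,172), blue (438,181), yellow (316,124), (358,118) and (394,240). I choose the black one.
- Tab: only one, at (323,246). The black box with a knob at (175,385) is not part of the job.

Next I measure the fixture.

```bash
sed -i 's/np.array(s\["rotation"\])/R(s)/g' h.py; echo '
def R(s): return cv2.Rodrigues(np.array(s["rotation"],float))[0]' >> h.py
python3 - <<'E'
from h import *
s=dict(np.load("top0.npz")); P=pts(s); im=s["pixels"].astype(int)
b,g,rr=im[...,0],im[...,1],im[...,2]; v,u=np.mgrid[:400,:640]
roi=(u>255)&(u<365)&(v>150)&(v<280)
print("table z",np.nanmedian(P[300:340,420:520,2]), "box top",P[172,357])
# plate: dark pixels at z~12 -> rectangle
m=roi&(P[...,2]<25)&(P[...,2]>5)&(im.max(-1)<70)
m8=(m|(roi&(P[...,2]>30)&(u<353)&~((u>338)&(v<190)))).astype(np.uint8); m8=cv2.morphologyEx(m8,cv2.MORPH_OPEN,np.ones((3,3)))
n,l,st,c=cv2.connectedComponentsWithStats(m8); k=1+st[1:,4].argmax()
# plate points only, world xy
sel=(l==k)&(P[...,2]<25)
rect=cv2.minAreaRect(P[sel][:,:2].astype(np.float32)); print("plate",rect)
lid=roi&(P[...,2]>74)&(P[...,2]<95); n,l,st,c=cv2.connectedComponentsWithStats(lid.astype(np.uint8)); k=1+st[1:,4].argmax()
q=P[l==k]; rl=cv2.minAreaRect(q[:,:2].astype(np.float32)); print("lid",rl,np.median(q[:,2]),q[:,:2].mean(0))
bp=cv2.boxPoints(rect); lb=[]
ctr=np.array(rect[0]); a=np.deg2rad(rect[2]); ax=np.array([np.cos(a),np.sin(a)]); 
if rect[1][0]<rect[1][1]: ax=np.array([-ax[1],ax[0]])
if ax[0]<0: ax=-ax
psi=np.arctan2(ax[1],ax[0]); print("yaw",np.degrees(psi))
f=lambda x,y,z: np.r_[ctr+x*ax+y*np.array([-ax[1],ax[0]]),z]
names={"pad":(-126,0,48),"padend":(-144,0,48),"edge":(-77,0,80),"hingeL":(70,68,72),"hingeR":(70,-68,72),"pc1":(155,80,12),"pc2":(-155,-80,12),"pc3":(155,-80,12),"pc4":(-155,80,12)}
big=cv2.resize(s["pixels"][140:290,240:410],None,fx=4,fy=4,interpolation=cv2.INTER_CUBIC)
for n_,w in names.items():
    X=f(*w); p=px(s,X)[0]; print(n_,X.round(1),p.round(1)); i=np.round(p).astype(int); 
    print("   depth here",P[i[1],i[0]].round(1)); cv2.circle(big,tuple(int(t) for t in ((p-[240,140])*4+2)),4,(0,0,255),1)
cv2.imwrite("pics/crop1.png",big)
E
```

```text
table z -0.4994217785190358 box top [660.41823344 -97.17583743  64.32124759]
plate ((552.0111694335938, 43.03520202636719), (307.6185607910156, 159.71466064453125), 20.779129028320312)
lid ((546.982177734375, 41.492584228515625), (172.46527099609375, 138.66021728515625), 20.72907257080078) 80.57680194451143 [548.41173128  42.45492719]
yaw 20.779129028320312
pad [434.2  -1.7  48. ] [324.8 252.3]
   depth here [434.7  -2.1  56.3]
padend [417.4  -8.1  48. ] [327.2 258.3]
   depth here [418.8  -8.3  14.6]
edge [480.   15.7  80. ] [318.4 235.2]
   depth here [479.9  16.9  89.5]
hingeL [593.3 131.4  72. ] [276.9 195.6]
   depth here [591.8 130.9  75. ]
hingeR [641.6   4.3  72. ] [321.7 178.3]
   depth here [642.4   3.6  72.6]
pc1 [668.5 172.8  12. ] [265.  174.1]
   depth here [672.4 174.8  -4.3]
pc2 [435.5 -86.7  12. ] [354.  251.8]
   depth here [435.3 -87.5   3. ]
pc3 [725.3  23.2  12. ] [314.9 155.1]
   depth here [729.   23.   -1.6]
pc4 [378.7  62.8  12. ] [302.4 272.5]
   depth here [379.9  64.6  -2.3]
```

View pics/crop1.png

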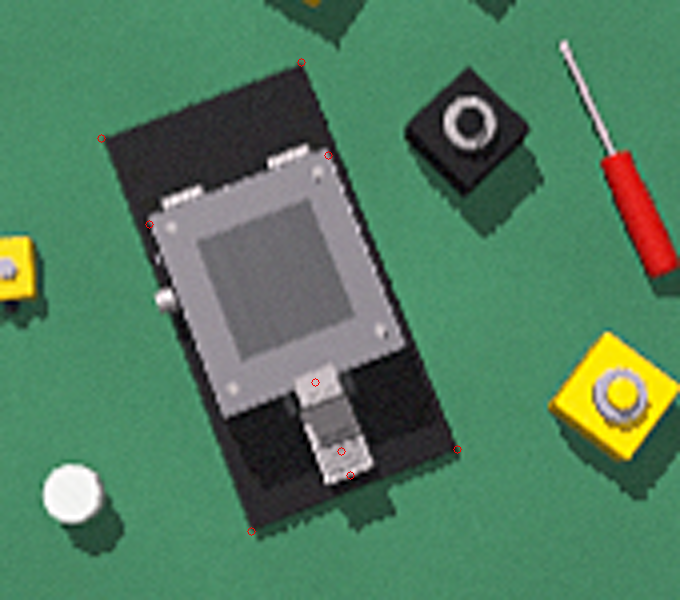

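The crop confirms the fixture: the tab pad is at crop (343,462), the lid is closed, and the projected plate corners match. The yaw is 20.8° and the pad lies at about (434,-2). I'll press with closed fingers, narrow side of the body along the fixture's x and 5 mm forward of the pad point, so the popping lid clears the body.

```bash
python3 -m crank '[[0.7,0.7,0,0,0,0.13,0],[0.7,0.7,0,0,0,0.13,0],[0.7,0.7,0,0,0,0.13,0],[0.7,0.7,0,0,0,0.13,0],[0.7,0.7,0,0,0,0.13,0],[0.7,0.7,0,0,0,0.13,0],[0.7,0.7,0,0,0,0.13,0],[0.7,0.7,0,0,0,0.13,0]]' 10; python3 -m crank '[[-0.06,0.85,0,0,0,0,0],[-0.06,0.85,0,0,0,0,0],[-0.06,0.85,0,0,0,0,0],[-0.06,0.85,0,0,0,0,0],[-0.06,0.85,0,0,0,0,0],[-0.06,0.85,0,0,0,0,0],[0,0,0,0,0,0,0],[0,0,0,0,0,0,0]]'
```

```text
time_s: 0.9
eef_pos: [456.7, -344.1, 302.5]
eef_rot: [-3.089, -0.57, 0.001]
wrist_force: [0.4, 0.3, 0.0]
grip_width: 30.1
gripper_force: 0.0
time_s: 1.7
eef_pos: [437.6, -90.3, 302.7]
eef_rot: [3.089, 0.573, -0.0]
wrist_force: [0.8, -0.4, 0.3]
grip_width: 0.3
gripper_force: 0.0
```

```bash
python3 -m crank '[[-0.08,0.87,0,0,0,0,0],[-0.08,0.87,0,0,0,0,0],[0,0,-0.8,0,0,0,0],[0,0,-0.8,0,0,0,0],[0,0,-0.7,0,0,0,0],[0,0,-0.4,0,0,0,0],[0,0,-0.2,0,0,0,0],[0,0,0,0,0,0,0]]'; python3 - <<'E'
from h import *
for n in("scene","top"):
    s=snapshot(n); w=(330,130,460,240) if n=="scene" else (270,180,380,290)
    cv2.imwrite(f"pics/{n}1.png",cv2.resize(s["pixels"][w[1]:w[3],w[0]:w[2]],None,fx=5,fy=5,interpolation=cv2.INTER_CUBIC))
E
```

```text
time_s: 2.5
eef_pos: [429.4, -4.8, 156.6]
eef_rot: [-3.09, -0.567, 0.004]
wrist_force: [0.0, 0.5, 0.0]
grip_width: 0.6
gripper_force: 0.0
```

View pics/scene1.png

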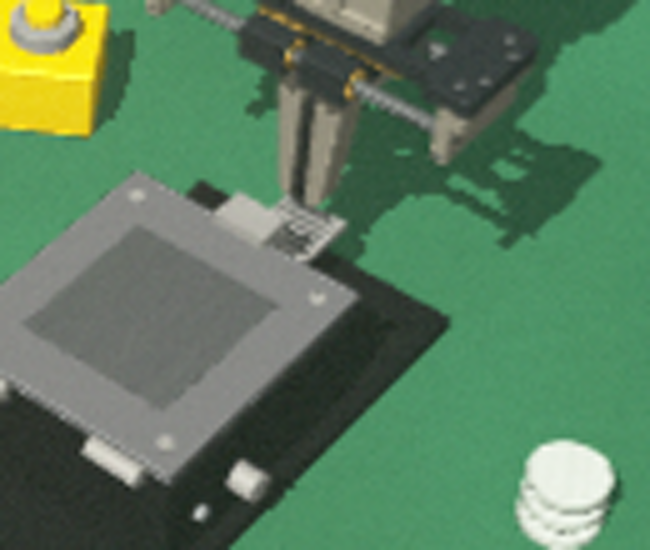

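The tips stand above the pad at crop (305,200), clear of the hook. I'll press in small steps.

```bash
python3 -m crank '[[0,0,-0.1,0,0,0,0],[0,0,-0.1,0,0,0,0],[0,0,-0.1,0,0,0,0],[0,0,-0.08,0,0,0,0],[0,0,-0.06,0,0,0,0],[0,0,0,0,0,0,0]]';python3 -m crank '[[0,0,-0.06,0,0,0,0],[0,0,-0.06,0,0,0,0],[0,0,-0.06,0,0,0,0],[0,0,0,0,0,0,0]]'
```

```text
time_s: 3.2
eef_pos: [429.6, -3.8, 135.4]
eef_rot: [-3.09, -0.57, 0.001]
wrist_force: [0.4, -0.4, 1.1]
grip_width: 0.7
gripper_force: 0.5
time_s: 3.6
eef_pos: [430.1, -3.7, 126.7]
eef_rot: [-3.089, -0.57, -0.001]
wrist_force: [-1.2, 0.1, 5.7]
grip_width: 0.1
gripper_force: 2.7
```

```bash
python3 -m crank '[[0,0,-0.04,0,0,0,0],[0,0,-0.03,0,0,0,0],[0,0,0,0,0,0,0],[0,0,0,0,0,0,0]]'; python3 - <<'E'
from h import *
s=snapshot("scene"); 
cv2.imwrite("pics/s2.png",cv2.resize(s["pixels"][110:240,300:460],None,fx=4,fy=4,interpolation=cv2.INTER_CUBIC))
E
```

```text
time_s: 4.0
eef_pos: [430.6, -3.5, 123.8]
eef_rot: [3.089, 0.57, 0.003]
wrist_force: [-1.6, 0.1, 8.2]
grip_width: 1.0
gripper_force: 4.1
```

View pics/s2.png

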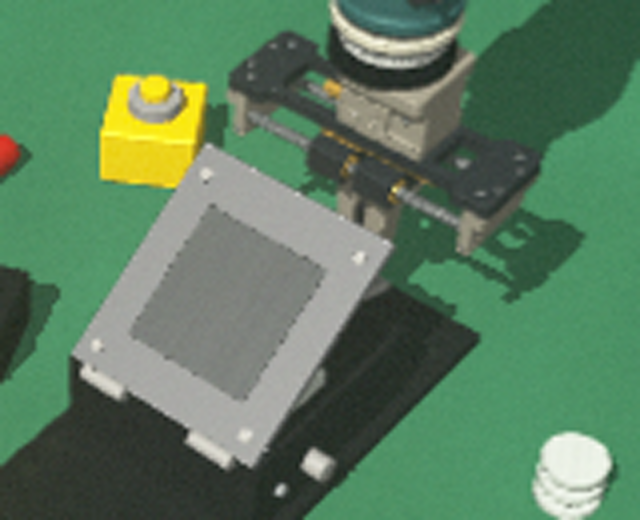

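The lid has popped up, with its front edge at crop (290,195). Next I let the tab go, rise and check.

```bash
python3 -m crank '[[0,0,0.2,0,0,0,0],[0,0,0.4,0,0,0,0],[0,0,0.5,0,0,0,0],[0,0,0.5,0,0,0,0],[0,0,0.5,0,0,0,0],[0,0,0.5,0,0,0,0],[0,0,0.2,0,0,0,0],[0,0,0,0,0,0,0]]'; python3 -m crank '[[0,0,0,0.355,-0.935,0,0],[0,0,0,0.355,-0.935,0,0],[0,0,0,0.355,-0.935,0,0],[0,0,0,0.355,-0.935,0,0],[0,0,0,0,0,0,0]]'; python3 - <<'E'
from h import *
o=r.get_obs(); print(o["joint_positions"].round(2)); print((cv2.Rodrigues(o["eef_rot"])[0]).round(3))
s=snapshot("scene"); P=pts(s); a=np.deg2rad(20.8); ax=np.array([np.cos(a),np.sin(a)]); d=P[...,:2]-[552,43]
x=d@ax; y=d@[-ax[1],ax[0]]; z=P[...,2]
m=(abs(y)<60)&(x>-70)&(x<60)&(z>85)&(z<180)
q=np.polyfit(x[m],z[m],1); print("lid angle",-np.arctan(q[0]),m.sum(), "tab pad z", np.nanmedian(z[(abs(y)<14)&(x<-118)&(x>-138)&(z>20)&(z<70)]))
E
```

```text
time_s: 4.85
eef_pos: [430.3, -3.9, 264.3]
eef_rot: [3.089, 0.569, 0.004]
wrist_force: [-0.4, 0.5, -0.6]
grip_width: 0.7
gripper_force: 0.0
time_s: 5.35
eef_pos: [427.3, -4.5, 261.3]
eef_rot: [-2.985, -0.547, -0.521]
wrist_force: [0.0, 0.7, -0.2]
grip_width: 0.4
gripper_force: 0.0
[ 0.46  0.07 -0.47  2.3  -0.2   0.46 -1.04]
[[ 0.88   0.355  0.316]
 [ 0.333 -0.935  0.121]
 [ 0.339 -0.001 -0.941]]
lid angle 0.5997694482678293 2635 tab pad z nan
  return np.nanmean(a, axis, out=out, keepdims=keepdims)
```

```bash
python3 -m crank '[[0.1,0.03,-0.5,0,0,0,0],[0.1,0.03,-0.5,0,0,0,0],[0,0,-0.16,0,0,0,0],[0.15,0.06,0,0.28,-0.75,0,0],[0.15,0.06,0,0.28,-0.75,0,0],[0.1,0.04,0,0,0,0,0],[0,0,0,0,0,0,0]]'; python3 - <<'E'
from h import *
o=r.get_obs(); print(o["joint_positions"].round(2)); M=cv2.Rodrigues(o["eef_rot"])[0]; print(M.round(3))
a=np.deg2rad(20.8); ax=np.array([np.cos(a),np.sin(a)])
for p in (o["eef_pos"],o["eef_pos"]+88*M[:,2]): d=p[:2]-[552,43]; print(d@ax,d@[-ax[1],ax[0]],p[2])
s=snapshot("scene"); 
cv2.imwrite("pics/s3.png",cv2.resize(s["pixels"][110:240,300:460],None,fx=4,fy=4,interpolation=cv2.INTER_CUBIC))
E
```

```text
time_s: 6.1
eef_pos: [456.6, 7.8, 206.1]
eef_rot: [-2.928, -0.545, -0.673]
wrist_force: [0.3, -0.1, 0.4]
grip_width: 0.5
gripper_force: 0.0
[ 0.4   0.22 -0.44  2.34 -0.37  0.18 -0.86]
[[ 0.84   0.361  0.406]
 [ 0.322 -0.933  0.163]
 [ 0.437 -0.006 -0.899]]
-101.7179982469892 0.9709791119330956 206.06132688220953
-63.23778859393414 1.681431872422559 126.92367009397728
```

View pics/s3.png

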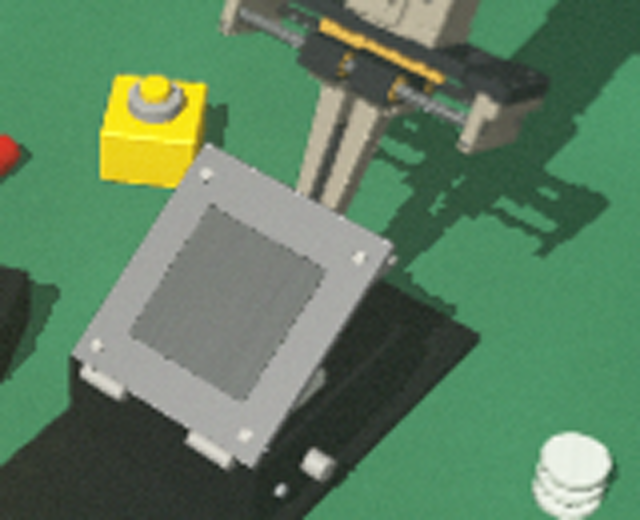

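The fingertips are just in front of and below the lid edge, at crop (320,195). I'll push along the lid's arc.

```bash
python3 -m crank '[[0.14,0.05,0,0,0,0,0],[0.14,0.05,0,0,0,0,0],[0.17,0.07,0.19,0,0,0,0],[0.17,0.07,0.19,0,0,0,0],[0.17,0.07,0.19,0,0,0,0],[0.22,0.08,0.17,0,0,0,0],[0.22,0.08,0.17,0,0,0,0],[0.22,0.08,0.17,0,0,0,0]]'; cat > st.py <<'E'
from h import *
o=r.get_obs(); print(o["joint_positions"].round(2)); M=cv2.Rodrigues(o["eef_rot"])[0]
a=np.deg2rad(20.8); ax=np.array([np.cos(a),np.sin(a)]); ay=np.array([-ax[1],ax[0]])
for p in (o["eef_pos"],o["eef_pos"]+88*M[:,2]): d=p[:2]-[552,43]; print("fix",d@ax,d@ay,p[2])
s=snapshot("scene"); P=pts(s); d=P[...,:2]-[552,43]; x=d@ax; y=d@ay; z=P[...,2]
m=(abs(y)>48)&(abs(y)<66)&(x>-70)&(x<130)&(z>90)&(z<225)
X=np.c_[x[m],z[m]]; v=np.linalg.svd(X-np.median(X,0),full_matrices=False)[2][0]; v=v*np.sign(v[1]); print("lid angle",np.arctan2(v[1],-v[0]),m.sum())
E
python3 st.py
```

```text
time_s: 6.95
eef_pos: [528.5, 35.4, 259.8]
eef_rot: [-2.929, -0.545, -0.671]
wrist_force: [-0.3, 0.0, -2.1]
grip_width: 0.3
gripper_force: 0.6
[ 0.17  0.21 -0.27  2.16 -0.22  0.35 -1.09]
fix -24.696552214410943 1.2043097132911578 259.8317479460705
fix 13.693798894924168 1.9175850376059655 180.6504864000854
lid angle 1.1696771139975335 784
```

Lid at 1.17 rad, as planned. I continue over the top.

```bash
python3 -m crank '[[0.22,0.08,0.07,0,0,0,0],[0.22,0.08,0.07,0,0,0,0],[0.22,0.08,0.06,0,0,0,0],[0.2,0.08,0,0,0,0,0],[0.2,0.08,0,0,0,0,0],[0.2,0.08,0,0,0,0,0],[0,0,0,0,0,0,0]]'; python3 st.py
```

```text
time_s: 7.7
eef_pos: [592.4, 59.7, 269.7]
eef_rot: [-2.927, -0.545, -0.674]
wrist_force: [0.2, -0.5, -0.2]
grip_width: 0.7
gripper_force: 0.0
[ 0.07  0.3  -0.21  2.02 -0.14  0.4  -1.2 ]
fix 43.71619235795744 1.2450644241200812 269.7104336763272
fix 82.30072376540812 1.9779025031949542 190.6237920456618
lid angle 1.7795137751286134 405
```

The force is zero, so the lid seems to have gone over. I retract and check.

```bash
python3 -m crank '[[-0.3,-0.11,0,0,0,0,0],[-0.5,-0.19,0.2,0,0,0,0],[-0.5,-0.19,0.4,0,0,0,0],[-0.5,-0.19,0.5,0,0,0,0],[-0.4,-0.15,0.5,0,0,0,0],[0,0,0,0,0,0,0],[0,0,0,0,0,0,0],[0,0,0,0,0,0,0]]'; python3 st.py; python3 - <<'E'
from h import *
s=snapshot("scene"); cv2.imwrite("pics/s4.png",s["pixels"])
E
```

```text
time_s: 8.55
eef_pos: [481.2, 17.6, 348.8]
eef_rot: [-2.928, -0.544, -0.671]
wrist_force: [-1.0, -0.5, -1.0]
grip_width: 0.2
gripper_force: 0.0
[ 0.23 -0.01 -0.26  2.16 -0.29  0.58 -1.02]
fix -75.24567035685708 1.4213266786564516 348.7896358613617
fix -36.82399891676294 2.1801672953165743 269.62399101040404
lid angle 1.8352593635967367 363
```

View pics/s4.png

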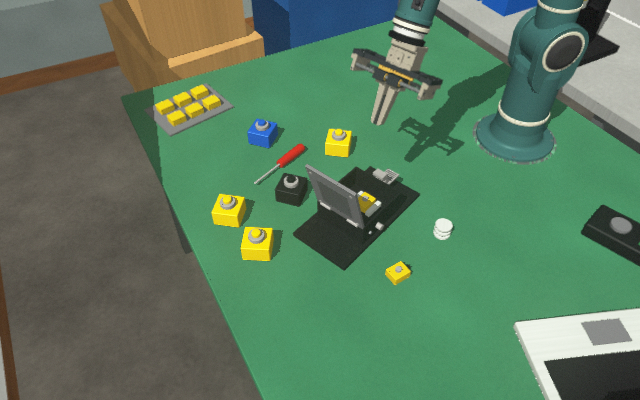

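The lid stands open at its stop (1.84 rad) at (335,195). The sensor is still inside at (368,202), the tab is up at (386,176), nothing else has moved and the arm is clear.

```bash
python3 -c "
from cell import job
print(job.finish_job())"
```

```text
the job is handed in; nothing more can be done
None
```

I pressed the tab, the lid popped up and the tab was let go. I then pushed the lid to its open stop, where it measured 1.84 rad standing by itself with the arm clear, and handed the job in at about 9 s; no verdict was returned.

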